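Load the cup trolley and unhitch it

ROBOT

A 6-joint arm with a two-finger parallel gripper is mounted at the origin on a cart in front of the work surface, level with it; the furniture and walls round the work are solid. World frame = base frame: x ahead of the robot, y to its left, z up, the work surface at z = 0. Lengths are in mm, angles in rad, forces in N, time in s.
With the tool pointing down it reaches from about 275 to 750 mm from the base axis. Payload 10.2 kg.
Tool frame: the origin (TCP) lies on the centre line of the jaws, within the pads' length; the fingertips stand 11 mm ahead of it and the grasp point (between the pads) lies 8 mm behind it (finger_overhang is the distance from the TCP to the fingertips, in mm); z points along the fingers, y is the direction in which the jaws open and shut (so a half turn about z gives the same grasp; the last joint's range is limited). The gripper opens to 88 mm and grips with 3 to 60 N. Pads are 18 mm wide; open, the fingers measure 123 mm over their backs; the gripper's body (75 mm by 187 mm) begins 45 mm behind the grasp point.
Start: joints at [-1.565, 0.313, 1.498, -0, 1.331, -0.223], TCP at [119.061, -511.327, 249.72] pointing down, gripper open.
Joint ranges: [-2.94, 2.94], [-0.97, 2.17], [0.19, 2.56], [-1.23, 4.37], [0.02, 3.11], [-2.88, 2.88]. Speed limits (rad/s): [2.39, 2.39, 3.01, 3.14, 3.14, 3.14].

INTERFACE

Orientations are given as a 3x3 rotation matrix whose columns are the frame's x, y, z axes.
In Python, from workcell import * gives the robot as it stands.
- The arm moves only by the shell command python3 -m handwheel 'ROWS' [FORCE]. ROWS is JSON, a list of rows, each a list of 3 entries, a list of its own where there are three numbers: the turn, a rotation vector about the tool's x, y, z in rad, then the shift along the tool's x, y, z in cm, then the finger opening in cm, from 0 to 8.81. A call has 1 to 20 rows; each row shifts and turns the commanded pose from where the row before left it, along the tool's axes as they then stand; what a row does not reach is not made up. A row lasts 1/10 s, in which the tool goes at most 50 mm and 8.59 degrees, less where a joint would pass 70% of its speed; a pose out of reach is approached as far as the arm can. A call with a gripper value outside its range is refused whole. The fingers move at their own pace and stop on an object; FORCE is the grip in N (left out, the last holds). Time passes only in rows, so rows that do not move let the fingers close. It gives the time, the measured TCP pose, the force and the opening at its end, in the units of the state.
- get_state(): the state, without advancing time (a new reading comes with each control period).
- get_image(name): name is "scene" or "top" or "wrist"; returns a dict with "frame" (420x560x3 uint8, blue, green, red), "fx", "fy", "cx", "cy" (pixels), "dist" ([k1, k2, p1, p2, k3] as OpenCV has them; the pictures are not rectified), "R" (3x3) and "t" (3): a world point X has camera coordinates R X + t; the wrist camera has in their place "tool_from_camera" (4x4, takes a point from camera to tool coordinates, whose origin is the TCP and whose axes are the flange's). Camera axes: x right, y down, z forward; pixel columns grow to the right and rows downward; lengths in mm; the calibration is good to about 2 mm. A picture is of the moment at which its call begins: read the wrist's pose just before it. There is no depth.
- hand_in(): hands the job in, once; it reports no verdict.
Trained networks look in a picture, given as the dict that the camera call returned (one of the last four; its "shot" number tells which), for a name from the list of things; names that differ only in an ending like _2 or _b are one class to them, and where a whole thing is asked for, a point or a joint stands for the part that bears it (a point fixed in the world has none). Each returns a list of dicts, best first, with "score" (0 to 1); they miss things now and then, are a little off and sometimes report something else, mostly with a low value. They report only what shows in the picture. A call takes as long as a camera call. They do not tell look-alikes from the thing itself.
- search_frame(name, picture): "pixel" ([column, row] in pixels, amid what is visible of it).
- masks_of(name, picture): "pixels" (420x560 bool, what is visible of it) and "pixel" ([column, row] in pixels, amid what is visible of it).
The state is a dict: "time": time; "joints": joint angles; "joint_vel": joint speeds; "effort": joint torques, N m; "eef_pos": TCP position; "ee_rot": TCP orientation; "wrist_force": force on the tool from outside, world axes, zero at the start; "wrist_torque": the same for the moment, N m; "width": finger opening in mm.
Only numpy, scipy, OpenCV 4.12 (cv2) and the standard library are available. Lean on these libraries where they do the work, as an engineer would, in place of code of your own. Each camera call takes 0.05 s, during which the arm holds its last target.

TASK

Stand the two loose specimen cups upright in the two empty bays of the little trolley, so that they make one neat row with the cup already there. Then unhitch the trolley: pull the latch tab on the hitch sideways against its spring, toward the robot's side, lift the tongue off the ball until the coupler is at least 5 cm above where it sat, and finish still holding it up there, motionless. Do not tip a cup over and leave the other things on the bench where they are.

Things in the scene. Friction and masses are not known exactly. Their poses are not given: they have to be found in the camera images.
- trolley: Low cup trolley and ball mount, fixed to the bench. Origin: on the bench under the deck's centre. Deck 218 (x) x 78 mm, top 45 mm up; three bays in a row along x, 71 mm apart, each 67 x 68 mm inside, with ribs 4 mm wide, 6 mm high. Its x points roughly away from the robot (yaw -0.2 to 0.1 rad); the tongue runs along its -y to the ball
- bay_1 (a point): centre of the floor of the empty end bay (trolley x = -71 mm, nearest the robot), on the deck top
- bay_2 (a point): centre of the floor of the empty middle bay (trolley x = 0), on the deck top
- bay_3 (a point): centre of the floor of the occupied end bay (trolley x = +71 mm), on the deck top
- cup_a: specimen cup with screw lid, 53 mm across the lid, 59 mm tall, about 60 g, stiff; its origin is the centre of its underside, z up its axis; stands loose on the bench
- cup_b: specimen cup with screw lid, 53 mm across the lid, 59 mm tall, about 60 g, stiff; its origin is the centre of its underside, z up its axis; stands loose on the bench
- row_cup: specimen cup with screw lid, 53 mm across the lid, 59 mm tall, about 60 g, stiff; its origin is the centre of its underside, z up its axis; already stands in bay_3
- ball (a point): centre of the 20 mm steel hitch ball on its post, 52 mm above the bench (trolley x = 0, y = -240 mm)
- socket (a point): centre of the ball socket inside the coupler at the end of the tongue; coincides with ball while hitched. The coupler is a grey box 46 mm (x) by 54 mm (y), its top 18 mm above this point. Tongue and latch together weigh about 0.36 kg; raising the coupler takes about 2 N
- tongue_hinge (a point): point on the tongue's hinge axis, which is level and parallel to trolley x, 180 mm from the ball centre and at its height. The tongue falls back by its weight if let go
- tongue_bar (a joint): tongue angle, rad: 0 = down on the ball, grows as the coupler end is raised, to 0.9 at most. While the latch is shut the fork under the ball holds it down
- latch_tab (a point): centre of the latch's pull tab, an upright black tab on top of the coupler, 14 mm thick (trolley x), 26 mm wide (trolley y), 42 mm tall: 21 mm above and below this point; under it a 4 mm slide plate. While hitched it stands straight above the ball, its centre 96 mm above the bench, nothing beside it; it tilts with the tongue
- latch (a joint): latch travel, m: 0 = shut (spring), grows as the tab is pulled along trolley -x, toward the robot, to a stop at 0.022. The fork clears the ball from about 0.015. Spring force 3 N when shut, 8.5 N at the stop. It may spring back once the tongue is up
- timer: white bench timer, 62 x 62 x 22 mm, lying behind the tongue; bystander
- label_roll: roll of blank labels, 56 mm across, 26 mm tall, lying on the robot's side of the tongue; bystander
- forceps: steel forceps 130 mm long lying on the bench; bystander
- marker_3: marker pen 130 mm long lying on the bench; bystander
- bottle_1: brown reagent bottle, 48 mm across, 95 mm tall; bystander
- slide_box: box of slides, 84 x 62 x 40 mm; bystander
There are look-alikes about, which are no part of the job. What is shaped like the cup_a but orange or yellow is not meant.

How it is judged:
By the outcome, as a careful person would: the job done as asked, in the order asked, and still so for the second after the job is handed in, while the arm keeps its last pose, push and grip.
It also fails if it takes over 70 s, if anything falls off the work surface, if the arm or the gripper's body presses on something with over 40 N, if the wrist force passes 120 N, or if a joint passes its speed limit or range.

## Working session

There is one attempt and no reset: what is moved stays moved. The work goes in short steps, Python scripts to look and compute and a shell command to move; the robot and the scene stay as the last step left them, time stands still between calls to the robot, and variables do not carry over. Pictures are saved under pics/ and viewed, and the job is handed in when it is done.

```bash
ls; mkdir -p pics; cat > h.py <<'E'
from workcell import *
import numpy as np, cv2
def save(im,name): cv2.imwrite('pics/'+name,im['frame'])
def ray(im,px):
    K=np.array([[im['fx'],0,im['cx']],[0,im['fy'],im['cy']],[0,0,1]],float)
    u=cv2.undistortPoints(np.array([[px]],float),K,np.array(im['dist'],float))[0,0]
    R=np.array(im['R']);t=np.array(im['t'])
    return -R.T@t, R.T@np.array([u[0],u[1],1])
def atz(im,px,z):
    c,d=ray(im,px); return c+d*(z-c[2])/d[2]
def proj(im,X):
    K=np.array([[im['fx'],0,im['cx']],[0,im['fy'],im['cy']],[0,0,1]],float)
    R=np.array(im['R'],float);t=np.array(im['t'],float)
    return cv2.projectPoints(np.array(X,float).reshape(-1,3),cv2.Rodrigues(R)[0],t,K,np.array(im['dist'],float))[0][:,0]
E
python3 - <<'E'
from h import *
s=get_state();print(s['time'],s['eef_pos'],s['ee_rot'],s['width'])
for n in ['top','scene','wrist']:
    im=get_image(n);save(im,n+'0.png')
    if n!='wrist':
        print(n,-np.array(im['R']).T@np.array(im['t']))
        for k in ['cup_a','row_cup','latch_tab','trolley','socket','label_roll','timer']:
            for r in search_frame(k,im): 
                print(n,k,round(r['score'],2),np.round(r['pixel']),np.round(atz(im,r['pixel'],45)))
print(get_state()['time'])
E
```

```text
pics
0.0 [ 119.06913414 -511.07704572  249.1782587 ] [[ 9.73939035e-01  2.26809957e-01 -2.18457112e-06]
 [ 2.26809784e-01 -9.73938277e-01  1.24680385e-03]
 [ 2.80659889e-04 -1.21480642e-03 -9.99999223e-01]] 88.28013058516594
top [ 388.66878729   -3.72766986 1162.99681512]
top cup_a 0.81 [313. 257.] [ 421. -118.   45.]
top cup_a 0.68 [375. 236.] [ 476. -289.   45.]
top cup_a 0.59 [276. 260.] [413. -21.  45.]
top cup_a 0.56 [337. 228.] [ 500. -186.   45.]
top row_cup 0.58 [128. 199.] [582. 378.  45.]
top latch_tab 0.73 [223. 230.] [496. 121.  45.]
top trolley 0.65 [144. 229.] [500. 331.  45.]
top label_roll 0.52 [185. 262.] [412. 222.  45.]
top timer 0.77 [192. 191.] [602. 207.  45.]
top timer 0.29 [145. 229.] [499. 330.  45.]
scene [-328.09725913 -706.46599125 1255.90774137]
scene label_roll 0.39 [291. 210.] [576. -22.  45.]
scene timer 0.43 [252. 176.] [614. 179.  45.]
scene timer 0.42 [392. 257.] [ 627. -371.   45.]
0.85
```

View pics/top0.png

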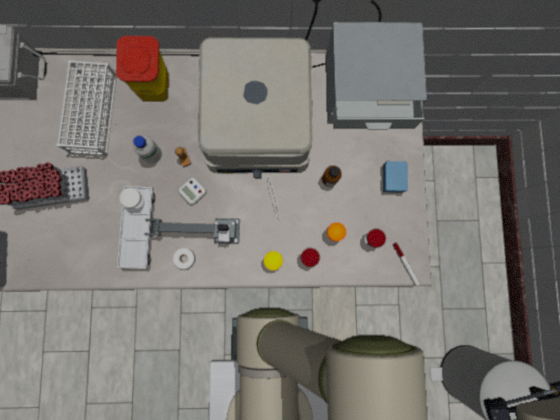

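View pics/scene0.png

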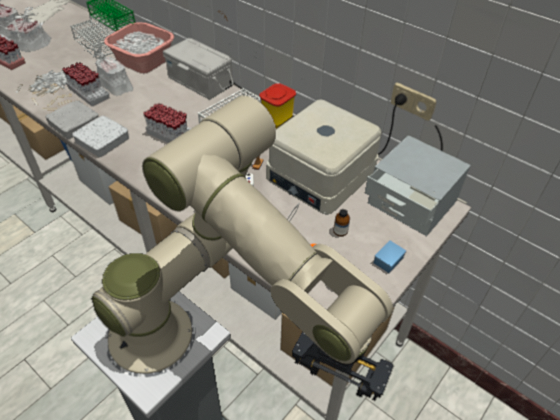

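```bash
python3 -c "
import cv2
a=cv2.imread('pics/top0.png')
cv2.imwrite('pics/top0z.png',cv2.resize(a[160:300,90:290],None,fx=4,fy=4,interpolation=cv2.INTER_CUBIC))
cv2.imwrite('pics/top0y.png',cv2.resize(a[160:300,250:450],None,fx=4,fy=4,interpolation=cv2.INTER_CUBIC))"
```

```text
(no output)
```

View pics/top0z.png

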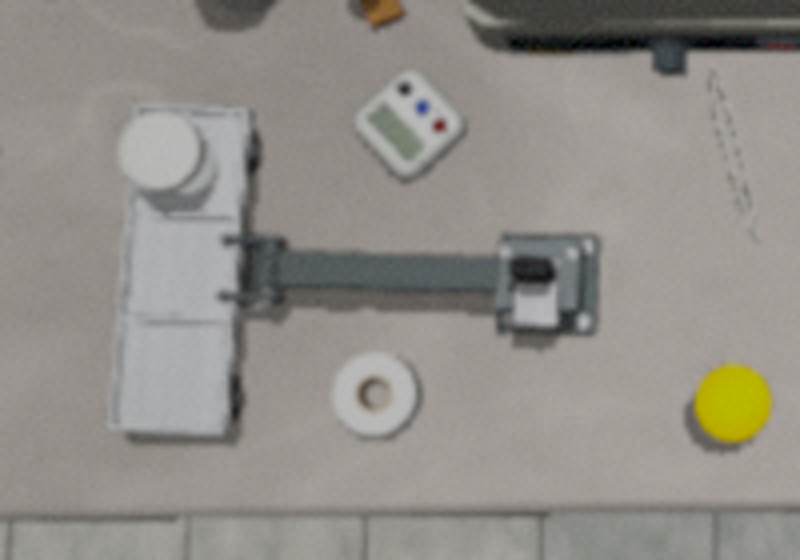

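View pics/top0y.png

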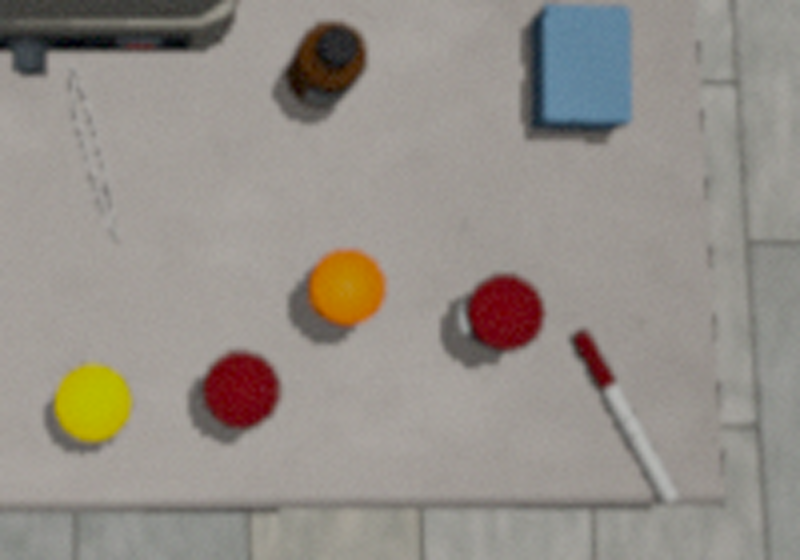

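```bash
python3 - <<'E'
from h import *
im=get_image('top'); f=im['frame'].astype(int)
b,g,r=f[...,0],f[...,1],f[...,2]
red=((r>70)&(g<45)&(b<55)).astype(np.uint8)
n,l,st,c=cv2.connectedComponentsWithStats(red)
for i in range(1,n):
    if st[i,4]>80: print(st[i],c[i],np.round(atz(im,c[i],56)))
w=get_image('wrist');print(w['tool_from_camera'],w['fx'])
# trolley: deck top polygon at z=45..51
m=masks_of('trolley',im)
for q in m: print(q['score'],q['pixel'],q['pixels'].sum(),np.round(cv2.minAreaRect(np.argwhere(q['pixels'])[:,::-1].astype(np.float32)),1) if 0 else cv2.minAreaRect(np.argwhere(q['pixels'])[:,::-1].astype(np.float32)))
for k in ['latch_tab','socket','row_cup','timer','label_roll']:
  for q in masks_of(k,im): print(k,q['score'],q['pixel'],q['pixels'].sum(),cv2.minAreaRect(np.argwhere(q['pixels'])[:,::-1].astype(np.float32)))
# zoomed pixel-> world for hand-read points (zoom4, offset 90,160)
z=lambda u,v:[90+(u+.5)/4-.5,160+(v+.5)/4-.5]
for nme,p,h in [('far-left',(137,106),51),('far-right',(252,110),51),('nr',(228,432),51),('nl',(113,428),51),('tabtop',(533,268),117),('rowlid',(160,152),104),('tongueL',(285,269),60),('tongueR',(495,272),60)]:
  print(nme,np.round(atz(im,z(*p),h),1))
E
```

```text
[ 117   36   42   46 1585] [138.14511041  58.35268139] [978. 361.  56.]
[367 229  18  18 248] [375.72177419 237.86693548] [ 471. -287.   56.]
[301 249  18  18 249] [309.65461847 257.24096386] [ 420. -109.   56.]
[[-7.64461281e-04 -9.62300928e-01 -2.71985918e-01  7.04614870e+01]
 [ 9.99999610e-01 -8.55951934e-04  2.17740531e-04 -5.07519896e-01]
 [-4.42338787e-04 -2.71985645e-01  9.62301207e-01 -1.34764342e+02]
 [ 0.00000000e+00  0.00000000e+00  0.00000000e+00  1.00000000e+00]] 295.5710025609598
0.62 [145.3, 230.7] 3362 ((178.0, 226.5), (81.0, 122.0), 90.0)
latch_tab 0.62 [222.3, 232.4] 157 ((223.0, 232.5), (15.0, 10.0), 90.0)
socket 0.97 [205.2, 227.6] 997 ((194.5, 230.5), (21.0, 83.0), 90.0)
row_cup 0.58 [129.4, 198.1] 411 ((131.0, 197.0), (20.0, 24.0), 90.0)
timer 0.94 [190.6, 192.2] 527 ((192.18585205078125, 190.21240234375), (24.458742141723633, 23.518020629882812), 48.8140754699707)
label_roll 0.91 [183.4, 264.2] 315 ((184.0, 258.0), (18.0, 22.0), 90.0)
label_roll 0.58 [147.6, 231.4] 3357 ((178.0, 227.5), (81.0, 122.0), 90.0)
far-left [615.3 387.7  51. ]
far-right [612.3 311.1  51. ]
nr [397.3 319.6  51. ]
nl [400.7 394.1  51. ]
tabtop [497.1 114.  117. ]
rowlid [574.5 353.3 104. ]
tongueL [503.5 283.5  60. ]
tongueR [500.6 145.5  60. ]
```

View pics/wrist0.png

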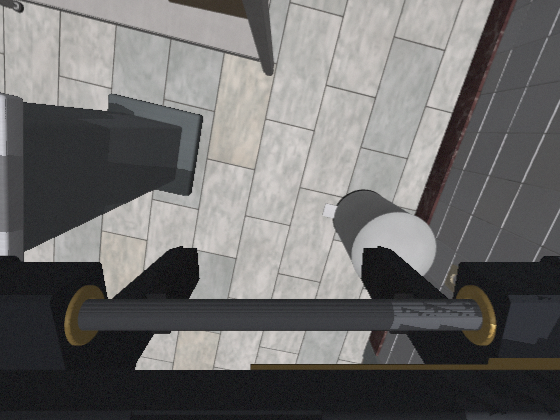

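```bash
cat >> h.py <<'E'
from scipy.spatial.transform import Rotation as Ro
def to(target,yaw=None,Rt=None):
    s=get_state();R=np.array(s['ee_rot']);p=np.array(s['eef_pos'])
    if yaw is not None: Rt=np.array([[np.cos(yaw),np.sin(yaw),0],[np.sin(yaw),-np.cos(yaw),0],[0,0,-1]])
    if Rt is None: Rt=R
    print('t',s['time'],'pos',np.round(p,1),'F',np.round(s['wrist_force'],1),'w',round(s['width'],1))
    print('turn',np.round(Ro.from_matrix(R.T@Rt).as_rotvec(),4),'shift after turn cm',np.round(Rt.T@(np.array(target)-p)/10,2),'before',np.round(R.T@(np.array(target)-p)/10,2))
def wimg():
    s=get_state();im=get_image('wrist')
    T=np.array(im['tool_from_camera']);R=np.array(s['ee_rot']);p=np.array(s['eef_pos'])
    Rwc=R@T[:3,:3];c=R@T[:3,3]+p
    im['R']=Rwc.T;im['t']=-Rwc.T@c
    return im
E
python3 -c "
from h import *
to([471,-287,215],yaw=-0.035)"
```

```text
t 1.25 pos [ 119.1 -511.3  249.7] F [-0.9 -0.5 -0.4] w 87.8
turn [0.     0.     0.2638] shift after turn cm [ 34.39 -23.65   3.47] before [ 39.37 -13.87   3.47]
```

```bash
python3 -m handwheel '[[[0,0,0.132],[0,0,0],8.8],[[0,0,0.132],[0,0,0],8.8],[[0,0,0],[3.82,-2.63,0],8.8],[[0,0,0],[3.82,-2.63,0],8.8],[[0,0,0],[3.82,-2.63,0],8.8],[[0,0,0],[3.82,-2.63,0],8.8],[[0,0,0],[3.82,-2.63,0.5],8.8],[[0,0,0],[3.82,-2.63,0.5],8.8],[[0,0,0],[3.82,-2.63,0.5],8.8],[[0,0,0],[3.82,-2.63,1],8.8],[[0,0,0],[3.82,-2.63,1],8.8],[[0,0,0],[0,0,0],8.8],[[0,0,0],[0,0,0],8.8]]' 25
python3 - <<'E'
from h import *
to([471,-287,215],yaw=-0.035)
im=wimg();save(im,'w1.png')
f=im['frame'].astype(int)
b,g,r=f[...,0],f[...,1],f[...,2]
red=((r>70)&(g<45)&(b<55)).astype(np.uint8)
n,l,st,c=cv2.connectedComponentsWithStats(red)
for i in range(1,n):
    if st[i,4]>80: print(st[i],c[i],np.round(atz(im,c[i],57),1))
E
```

```text
time: 2.55
eef_pos: [471.2, -286.4, 214.5]
ee_rot: [[0.999, -0.033, -0.001], [-0.033, -0.999, 0.0], [-0.001, -0.0, -1.0]]
wrist_force: [-0.6, 0.3, -0.5]
width: 88.1
t 2.55 pos [ 471.2 -286.4  214.5] F [-0.6  0.3 -0.5] w 88.1
turn [-0.0002  0.0006  0.0015] shift after turn cm [-0.02  0.06 -0.05] before [-0.02  0.06 -0.05]
[ 258  173   50   50 1802] [281.56326304 197.32574917] [ 474.7 -287.8   57. ]
[332 196  23  34 355] [342.46478873 212.34366197] [ 456.8 -349.8   57. ]
[  93  226   49   46 1636] [116.80012225 249.53728606] [ 423.8 -110.6   57. ]
```

View pics/w1.png

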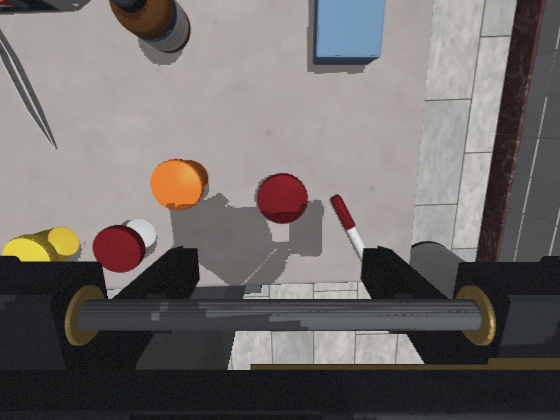

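```bash
python3 -m handwheel '[[[0,0,0.002],[0.3,0.12,3],8.8],[[0,0,0],[0,0,4],8.8],[[0,0,0],[0,0,4],8.8],[[0,0,0],[0,0,3],8.8],[[0,0,0],[0,0,2],8.8],[[0,0,0],[0,0,1],8.8],[[0,0,0],[0,0,0],8.8],[[0,0,0],[0,0,0],5.0],[[0,0,0],[0,0,0],5.0],[[0,0,0],[0,0,0],5.0],[[0,0,0],[0,0,0],5.0],[[0,0,0],[0,0,0],5.0],[[0,0,0],[0,0,0],5.0]]' 25
```

```text
time: 3.9
eef_pos: [474.1, -288.3, 45.0]
ee_rot: [[0.999, -0.037, 0.0], [-0.037, -0.999, -0.0], [0.0, 0.0, -1.0]]
wrist_force: [-0.1, 0.2, 2.1]
width: 50.7
```

```bash
python3 -m handwheel '[[[0,0,0],[0,0,0],4.0],[[0,0,0],[0,0,0],4.0],[[0,0,0],[0,0,0],4.0],[[0,0,0],[0,0,-0.5],4.0],[[0,0,0],[0,0,-1],4.0]]' 25
python3 - <<'E'
from h import *
im=wimg();save(im,'w2.png')
E
```

```text
time: 4.4
eef_pos: [473.5, -287.8, 59.4]
ee_rot: [[0.999, -0.037, -0.001], [-0.037, -0.999, 0.001], [-0.001, -0.001, -1.0]]
wrist_force: [-0.2, -0.4, -1.0]
width: 50.6
```

View pics/w2.png

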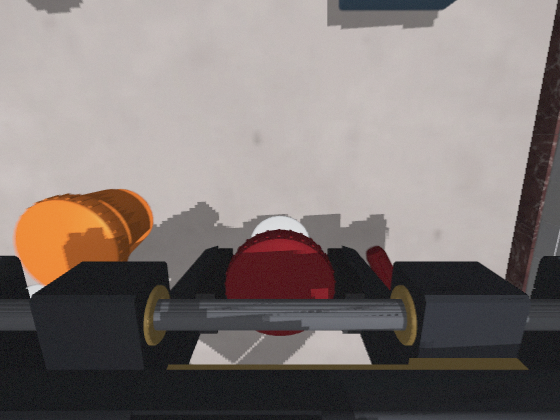

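```bash
python3 -m handwheel '[[[0,0,0],[0,0,-3],4.0],[[0,0,0],[0,0,-5],4.0],[[0,0,0],[0,0,-5],4.0],[[0,0,0],[0,-2,-4],4.0],[[0,0,0],[-0.6,-4.5,-1],4.0],[[0,0,0],[-0.6,-4.5,0],4.0],[[0,0,0],[-0.6,-4.5,0],4.0],[[0,0,0],[-0.6,-4.5,0],4.0],[[0,0,0],[-0.6,-4.5,0],4.0],[[0,0,0],[-0.6,-4.5,0],4.0],[[0,0,0],[-0.6,-4.5,0],4.0],[[0,0,0],[-0.6,-4.5,0],4.0],[[0,0,0],[-0.6,-4.5,0],4.0],[[0,0,0],[-0.6,-4.5,0],4.0],[[0,0,0],[-0.6,-4.5,0],4.0],[[0,0,0],[-0.6,-4.5,0],4.0],[[0,0,0],[0,-4.5,0],4.0],[[0,0,0],[0,-2,0],4.0],[[0,0,0],[0,0,0],4.0],[[0,0,0],[0,0,0],4.0]]' 25
python3 - <<'E'
from h import *
im=wimg();save(im,'w3.png')
to([430,340,240],yaw=-.035)
E
```

```text
time: 6.45
eef_pos: [425.1, 338.7, 239.7]
ee_rot: [[0.999, -0.037, -0.0], [-0.037, -0.999, -0.0], [-0.0, 0.0, -1.0]]
wrist_force: [0.1, -0.7, -0.8]
width: 50.4
t 6.5 pos [425.2 338.2 239.9] F [-1.  -0.3 -0.8] w 50.0
turn [ 0.0002  0.     -0.0027] shift after turn cm [ 0.47 -0.19 -0.01] before [ 0.47 -0.19 -0.01]
```

View pics/w3.png

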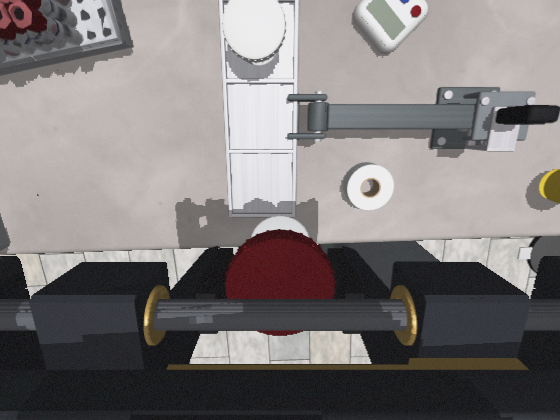

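```bash
python3 -c "
import cv2
a=cv2.imread('pics/w3.png')
cv2.imwrite('pics/w3z.png',cv2.resize(a[60:230,200:340],None,fx=4,fy=4,interpolation=cv2.INTER_CUBIC)[:600])
cv2.imwrite('pics/w3y.png',cv2.resize(a[70:170,420:560],None,fx=5,fy=5,interpolation=cv2.INTER_CUBIC))"
```

```text
(no output)
```

View pics/w3z.png

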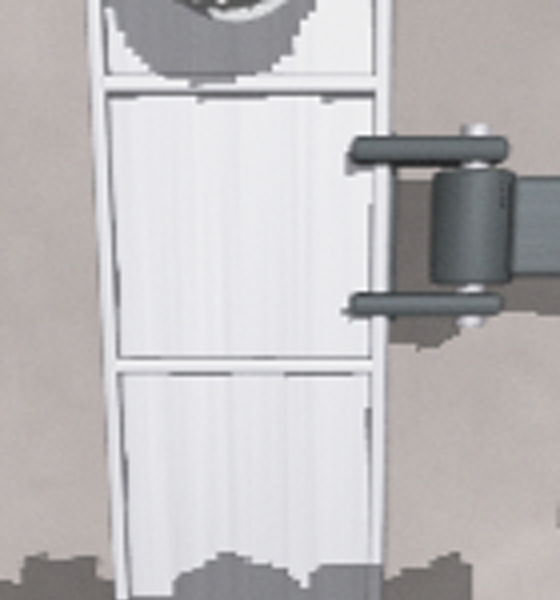

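View pics/w3y.png

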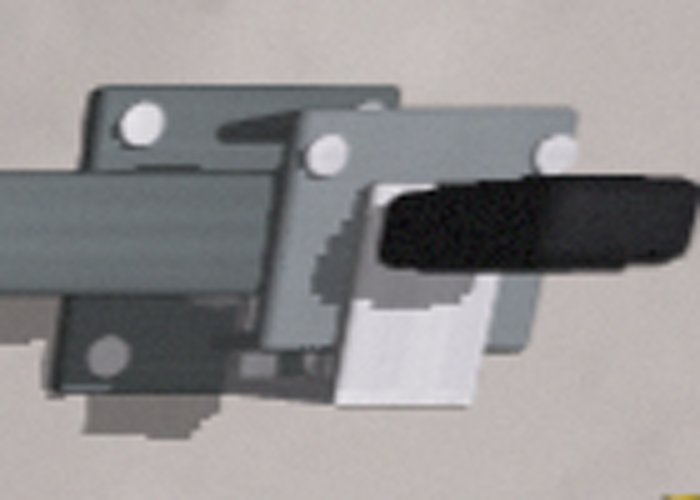

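```bash
cat >> h.py <<'E'
def loadcam(d):
    pass
E
python3 - <<'E'
from h import *
im=wimg()
z=lambda u,v,o=(200,60),k=4:[o[0]+(u+.5)/k-.5,o[1]+(v+.5)/k-.5]
P=[((111,367),(-35.5,36)),((379,366),(-35.5,-36)),((99,85),(35.5,36)),((383,83),(35.5,-36))]
W=np.array([atz(im,z(*p),51)[:2] for p,_ in P]);L=np.array([l for _,l in P],float)
print(np.round(W,1))
lc,wc=L.mean(0),W.mean(0)
A=(W-wc).T@(L-lc);yaw=np.arctan2(A[1,0]-A[0,1],A[0,0]+A[1,1])
c,s=np.cos(yaw),np.sin(yaw);R=np.array([[c,-s],[s,c]])
o=wc-R@lc;print('origin',o,'yaw',yaw,'res',np.round(W-(L@R.T+o),1))
for n,p in [('bay1',(-71,0)),('bay2',(0,0)),('bay3',(71,0)),('ball',(0,-240)),('hinge',(0,-60))]: print(n,np.round(R@p+o,1))
for zz,pt in [(117,(390,185)),(117,(700,180)),(117,(695,268)),(117,(385,268))]: print('tab?',np.round(atz(im,z(*pt,(420,70),5),zz),1))
# lid of held cup
print('lid ctr',np.round(atz(im,[279.5,283],239.9+14),1), get_state()['eef_pos'])
# row cup lid: 
print('rowlid',np.round(atz(im,[255,25],104),1))
print('orig by top est: 506.4,353.1')
E
```

```text
[[474.5 393.2]
 [472.  321.2]
 [544.3 390.1]
 [542.1 318.4]]
origin [508.21922438 355.72714085] yaw -0.03729101470019271 res [[ 0.4  0.1]
 [ 0.6  0.1]
 [-0.7 -0.3]
 [-0.3  0. ]]
bay1 [437.3 358.4]
bay2 [508.2 355.7]
bay3 [579.2 353.1]
ball [499.3 115.9]
hinge [506.  295.8]
tab? [506.3 156.3 117. ]
tab? [505.1 105.6 117. ]
tab? [491.1 103.4 117. ]
tab? [493.1 155.1 117. ]
lid ctr [428.1 338.9 253.9] [425.36653563 338.0262717  239.91767206]
rowlid [576.9 352.9 104. ]
orig by top est: 506.4,353.1
```

```bash
python3 -m handwheel '[[[0,0,0],[4,-1,0],4.0],[[0,0,0],[4,-1,0],4.0],[[0,0,0],[0,0,3],4.0],[[0,0,0],[0,0,5],4.0],[[0,0,0],[0,0,4],4.0],[[0,0,0],[0,0,1.5],4.0],[[0,0,0],[0,0,0],4.0],[[0,0,0],[0,0,0],4.0]]' 25
python3 - <<'E'
from h import *
im=wimg();save(im,'w4.png')
im=get_image('top');cv2.imwrite('pics/top4.png',cv2.resize(im['frame'][160:300,90:290],None,fx=4,fy=4,interpolation=cv2.INTER_CUBIC))
to([506,355,90.5],yaw=-.037)
E
```

```text
time: 7.35
eef_pos: [506.7, 355.5, 106.0]
ee_rot: [[0.999, -0.038, 0.001], [-0.038, -0.999, 0.001], [0.001, -0.001, -1.0]]
wrist_force: [-0.3, -0.2, 0.6]
width: 50.4
t 7.45 pos [506.8 356.  106.6] F [-0.1  0.4  0.6] w 50.3
turn [-0.0013 -0.0027 -0.0008] shift after turn cm [-0.08  0.1   1.61] before [-0.08  0.1   1.61]
```

View pics/w4.png

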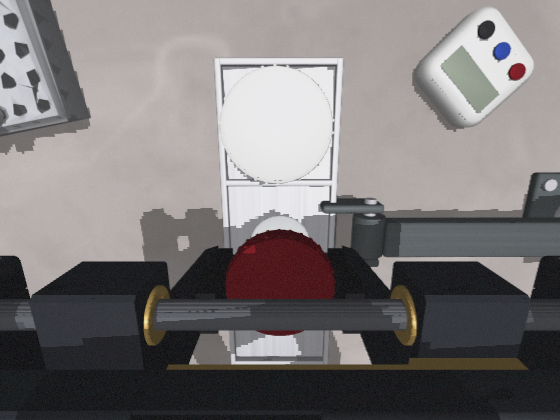

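View pics/top4.png

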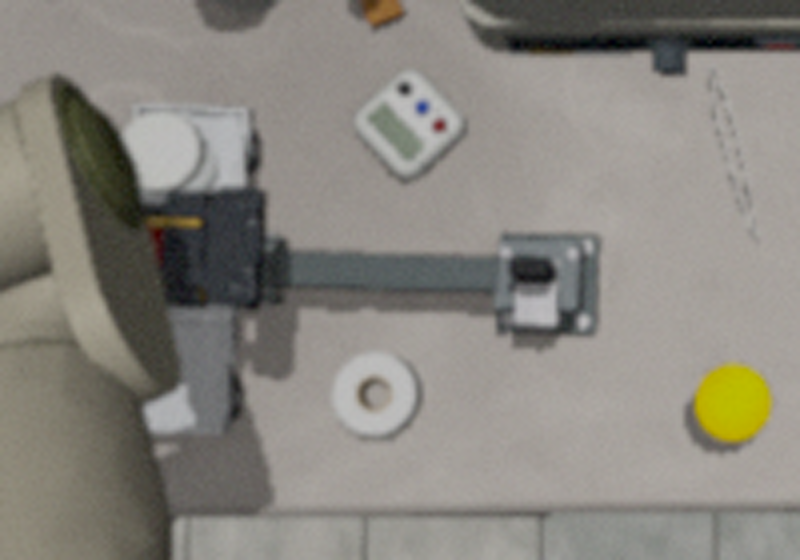

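```bash
python3 - <<'E'
from h import *
im=wimg()
for n,p,z in [('row',(276.5,124.5),104),('held',(280,284),120.6),('rib23L',(227,184),51),('rib23R',(335,184),51),('farL',(220,62),51),('farR',(340,62),51),('nearL',(238,360),51),('nearR',(325,360),51)]: print(n,np.round(atz(im,p,z),1))
print(get_state()['eef_pos'])
E
```

```text
row [579.  355.3 104. ]
held [509.1 356.4 120.6]
rib23L [544.  389.6  51. ]
rib23R [541.3 319.3  51. ]
farL [616.3 387.5  51. ]
farR [613.6 317.2  51. ]
nearL [405.6 393.   51. ]
nearR [403.1 325.4  51. ]
[506.63115389 356.07176789 106.43031117]
```

```bash
python3 -m handwheel '[[[0,0,0],[-0.07,0.07,0.8],4.0],[[0,0,0],[0,0,0.5],4.0],[[0,0,0],[0,0,0.25],4.0],[[0,0,0],[0,0,0],4.0]]' 25
```

```text
time: 7.9
eef_pos: [505.0, 355.3, 90.0]
ee_rot: [[0.999, -0.037, -0.0], [-0.037, -0.999, -0.0], [-0.0, 0.0, -1.0]]
wrist_force: [-4.5, -2.2, 9.4]
width: 50.3
```

```bash
python3 -m handwheel '[[[0,0,0],[0.05,0,-0.05],4.0],[[0,0,0],[0,0,0],5.6],[[0,0,0],[0,0,0],6.5],[[0,0,0],[0,0,0],7.5],[[0,0,0],[0,0,0],8.0],[[0,0,0],[0,0,0],8.0],[[0,0,0],[0,0,-2],8.0],[[0,0,0],[0,0,-4],8.0],[[0,0,0],[0,0,-5],8.0],[[0,0,0],[-3,0,-3],8.0],[[0,0,0],[-4,0,0],8.0],[[0,0,0],[0,0,0],8.0],[[0,0,0],[0,0,0],8.0]]' 25
python3 - <<'E'
from h import *
im=wimg();save(im,'w5.png')
to([420,-110,215],yaw=-.037)
E
```

```text
time: 9.2
eef_pos: [435.6, 358.1, 230.1]
ee_rot: [[0.999, -0.036, 0.001], [-0.036, -0.999, 0.0], [0.001, -0.0, -1.0]]
wrist_force: [0.7, -0.2, 0.2]
width: 80.0
t 9.25 pos [436.2 358.  229.8] F [-0.4 -0.1  1. ] w 79.8
turn [-0.0001 -0.0005 -0.0002] shift after turn cm [ 0.11 46.83  1.48] before [ 0.12 46.83  1.47]
```

View pics/w5.png

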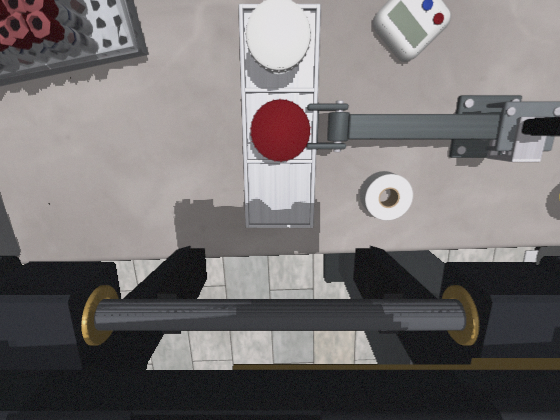

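```bash
python3 -m handwheel '[[[0,0,0],[0,3,0.3],8.8],[[0,0,0],[0,4.5,0.3],8.8],[[0,0,0],[0,4.5,0.3],8.8],[[0,0,0],[0,4.5,0.3],8.8],[[0,0,0],[0,4.5,0.3],8.8],[[0,0,0],[0,4.5,0],8.8],[[0,0,0],[0,4.5,0],8.8],[[0,0,0],[0,4.5,0],8.8],[[0,0,0],[0,4.5,0],8.8],[[0,0,0],[0,4.5,0],8.8],[[0,0,0],[0,3.3,0],8.8],[[0,0,0],[0,0,0],8.8],[[0,0,0],[0,0,0],8.8]]' 25
python3 - <<'E'
from h import *
im=wimg();save(im,'w6.png')
f=im['frame'].astype(int)
b,g,r=f[...,0],f[...,1],f[...,2]
red=((r>70)&(g<45)&(b<55)).astype(np.uint8)
n,l,st,c=cv2.connectedComponentsWithStats(red)
for i in range(1,n):
    if st[i,4]>80: print(st[i],c[i],np.round(atz(im,c[i],57),1))
to([423,-110,45],yaw=-.037)
E
```

```text
time: 10.55
eef_pos: [418.6, -110.6, 214.4]
ee_rot: [[0.999, -0.039, -0.001], [-0.039, -0.999, 0.0], [-0.001, -0.0, -1.0]]
wrist_force: [-0.5, -0.1, -0.1]
width: 88.0
[488 144  21  36 373] [498.19034853 161.67292225] [ 449.3 -325.2   57. ]
[ 254  171   51   50 1856] [279.11314655 195.0625    ] [ 424.6 -109.6   57. ]
t 10.6 pos [ 418.6 -109.7  214.5] F [-0.6  0.5  0.5] w 88.1
turn [-0.0004  0.0004 -0.0008] shift after turn cm [4.400e-01 1.000e-02 1.695e+01] before [ 0.45  0.02 16.95]
```

View pics/w6.png

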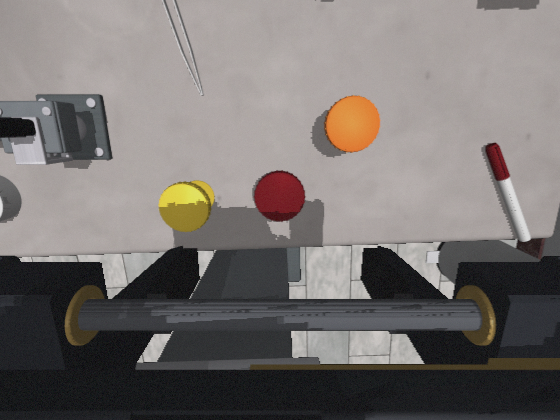

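```bash
python3 -m handwheel '[[[0,0,0],[0.68,0,3],8.8],[[0,0,0],[0,0,4],8.8],[[0,0,0],[0,0,4],8.8],[[0,0,0],[0,0,3],8.8],[[0,0,0],[0,0,2],8.8],[[0,0,0],[0,0,0.95],8.8],[[0,0,0],[0,0,0],8.8],[[0,0,0],[0,0,0],4.0],[[0,0,0],[0,0,0],4.0],[[0,0,0],[0,0,0],4.0],[[0,0,0],[0,0,0],4.0],[[0,0,0],[0,0,0],4.0],[[0,0,0],[0,0,0],4.0],[[0,0,0],[0,0,0],4.0]]' 25
```

```text
time: 12.0
eef_pos: [425.3, -110.0, 45.5]
ee_rot: [[0.999, -0.037, 0.0], [-0.037, -0.999, -0.0], [0.0, 0.0, -1.0]]
wrist_force: [-0.1, -0.7, 4.9]
width: 50.4
```

```bash
python3 -m handwheel '[[[0,0,0],[0,0,-1],4],[[0,0,0],[0,0,-3],4],[[0,0,0],[0,0,-5],4],[[0,0,0],[0,0,-5],4],[[0,0,0],[0,-2,-3],4],[[0,0,0],[0,-4.5,0],4],[[0,0,0],[0,-4.5,0],4],[[0,0,0],[0,-4.5,0],4],[[0,0,0],[0,-4.5,0],4],[[0,0,0],[0,-4.5,0],4],[[0,0,0],[-0.1,-4.5,0],4],[[0,0,0],[-0.1,-4.5,0],4],[[0,0,0],[-0.1,-4.5,0],4],[[0,0,0],[-0.1,-4.5,0],4],[[0,0,0],[-0.1,-3.5,0],4],[[0,0,0],[-0.1,-0.8,2],4],[[0,0,0],[0,0,4],4],[[0,0,0],[0,0,4],4],[[0,0,0],[0,0,0],4],[[0,0,0],[0,0,0],4]]' 25
python3 - <<'E'
from h import *
im=wimg();save(im,'w7.png')
to([436,358,90.5],yaw=-.037)
f=im['frame'].astype(int)
b,g,r=f[...,0],f[...,1],f[...,2]
red=((r>70)&(g<45)&(b<55)).astype(np.uint8)
n,l,st,c=cv2.connectedComponentsWithStats(red)
for i in range(1,n):
    if st[i,4]>80: print(st[i],c[i],np.round(atz(im,c[i],102),1))
E
```

```text
time: 14.0
eef_pos: [436.8, 358.1, 116.5]
ee_rot: [[0.999, -0.037, 0.0], [-0.037, -0.999, 0.0], [0.0, -0.0, -1.0]]
wrist_force: [0.1, 0.4, 0.0]
width: 50.5
t 14.05 pos [437.4 358.3 117.5] F [0.2 1.6 0. ] w 50.3
turn [-0.0014 -0.0024 -0.0003] shift after turn cm [-0.14  0.04  2.7 ] before [-0.15  0.04  2.69]
[ 228   78  105  109 8595] [279.88470041 132.21198371] [505.6 356.  102. ]
[ 225  241  110   58 5191] [279.40261992 273.27547679] [429.8 359.2 102. ]
[256 330  48   7 185] [279.35135135 332.61621622] [391.  360.7 102. ]
```

View pics/w7.png

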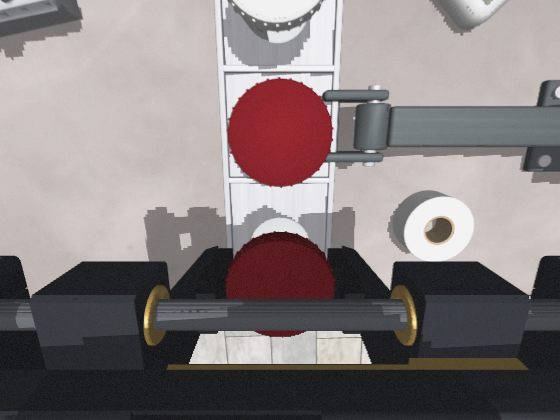

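```bash
python3 -m handwheel '[[[0,0,0],[-0.2,0,1.5],4.0],[[0,0,0],[0,0,0.7],4.0],[[0,0,0],[0,0,0.3],4.0],[[0,0,0],[0,0,0.1],4.0],[[0,0,0],[0,0,0],4.0]]' 25
```

```text
time: 14.55
eef_pos: [435.0, 358.2, 90.5]
ee_rot: [[0.999, -0.037, 0.001], [-0.037, -0.999, 0.001], [0.001, -0.001, -1.0]]
wrist_force: [-2.5, -1.7, 5.1]
width: 50.7
```

```bash
python3 -m handwheel '[[[0,0,0],[0.02,0,0],4.0],[[0,0,0],[0,0,0],5.6],[[0,0,0],[0,0,0],6.5],[[0,0,0],[0,0,0],7.5],[[0,0,0],[0,0,0],8.0],[[0,0,0],[0,0,0],8.0],[[0,0,0],[0,0,-2],8.0],[[0,0,0],[0,0,-4],8.0],[[0,0,0],[0,0,-5],8.0],[[0,0,0],[-2,0,-4],8.0],[[0,0,0],[-2,0,0],8.0],[[0,0,0],[0,0,0],8.0],[[0,0,0],[0,0,0],8.0]]' 25
python3 - <<'E'
from h import *
im=wimg();save(im,'w8.png')
to([420,116,215],yaw=-.037)
E
```

```text
time: 15.85
eef_pos: [394.9, 359.4, 238.8]
ee_rot: [[0.999, -0.037, -0.0], [-0.037, -0.999, -0.0], [-0.0, 0.0, -1.0]]
wrist_force: [0.1, 0.7, 0.1]
width: 80.1
t 15.9 pos [395.2 359.3 238.5] F [-0.6 -0.  -0.4] w 80.4
turn [ 0.0007  0.001  -0.0004] shift after turn cm [ 3.38 24.23  2.35] before [ 3.39 24.22  2.36]
```

View pics/w8.png

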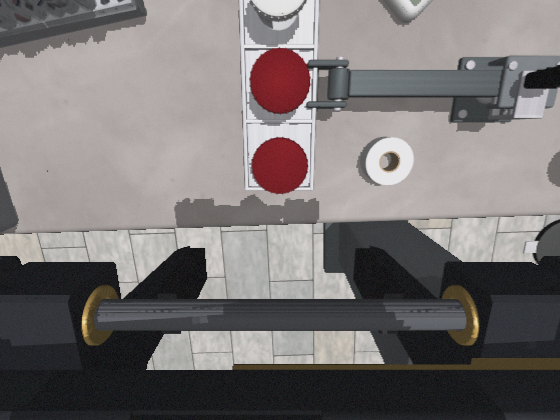

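```bash
python3 - <<'E'
from h import *
print(np.round(get_state()['joints'],3))
for y in (-.037+np.pi/2,-.037-np.pi/2): to([460,150,240],yaw=y)
E
```

```text
[ 0.519  0.342  1.487 -0.     1.313  2.127]
t 15.9 pos [395.2 359.3 238.5] F [-0.6 -0.  -0.4] w 80.4
turn [-2.0000e-04  1.4000e-03 -1.5712e+00] shift after turn cm [-20.68   7.25  -0.15] before [ 7.26 20.68 -0.15]
t 15.9 pos [395.2 359.3 238.5] F [-0.6 -0.  -0.4] w 80.4
turn [1.4000e-03 2.0000e-04 1.5704e+00] shift after turn cm [20.68 -7.25 -0.15] before [ 7.26 20.68 -0.15]
```

```bash
python3 -m handwheel '[[[0,0,0],[1.85,3.98,0],6],[[0,0,0],[1.85,3.98,0],6],[[0,0,0],[1.85,3.98,0],6],[[0,0,0],[1.85,3.98,0],6],[[0,0,0],[1.85,3.98,0],6],[[0,0,0],[1.85,3.98,0],6],[[0,0,-0.14],[0,0,0],6],[[0,0,-0.14],[0,0,0],6],[[0,0,-0.14],[0,0,0],6],[[0,0,-0.14],[0,0,0],6],[[0,0,-0.14],[0,0,0],6],[[0,0,-0.14],[0,0,0],6],[[0,0,-0.14],[0,0,0],6],[[0,0,-0.14],[0,0,0],6],[[0,0,-0.14],[0,0,0],6],[[0,0,-0.14],[0,0,0],6],[[0,0,-0.14],[0,0,0],6],[[0,0,-0.03],[0,0,2.3],6],[[0,0,0],[0,0,0],6],[[0,0,0],[0,0,0],6]]' 25
python3 - <<'E'
from h import *
im=wimg();save(im,'w9.png')
to([499,116,96],yaw=-.037+np.pi/2)
for k in ['latch_tab','socket']:
  for q in masks_of(k,im):
    m=q['pixels']; ys,xs=np.nonzero(m); print(k,q['score'],q['pixel'],xs.min(),xs.max(),ys.min(),ys.max())
E
```

```text
time: 17.9
eef_pos: [497.1, 116.4, 215.9]
ee_rot: [[0.04, 0.999, -0.002], [0.999, -0.04, -0.0], [-0.0, -0.002, -1.0]]
wrist_force: [0.2, 0.5, 0.4]
width: 59.8
t 17.95 pos [497.3 116.5 216.5] F [-0.3  0.4  0.6] w 60.1
turn [-0.0001  0.     -0.0023] shift after turn cm [-0.04  0.17 12.05] before [-0.04  0.18 12.05]
latch_tab 0.63 [273.2, 207.4] 248 291 184 229
latch_tab 0.54 [284.0, 150.5] 248 311 0 230
socket 0.56 [282.6, 138.2] 248 305 0 231
```

View pics/w9.png

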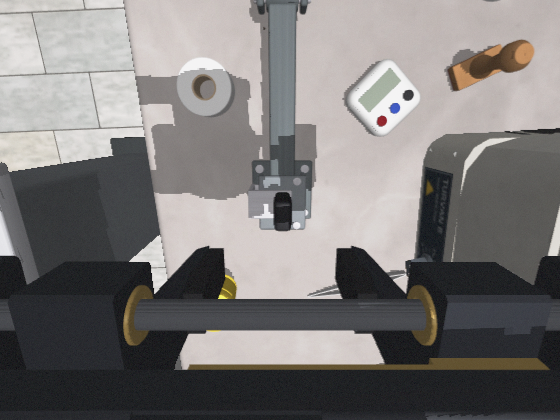

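```bash
python3 - <<'E'
from h import *
im=wimg();f=im['frame']
cv2.imwrite('pics/w9z.png',cv2.resize(f[150:240,230:330],None,fx=6,fy=6,interpolation=cv2.INTER_CUBIC))
d=(f.max(2)<50).astype(np.uint8); d[:180]=0;d[235:]=0;d[:,:262]=0;d[:,300:]=0
ys,xs=np.nonzero(d);print(xs.min(),xs.max(),ys.min(),ys.max(),xs.mean(),ys.mean())
for p in [(xs.min(),ys.min()),(xs.max(),ys.max())]: print(np.round(atz(im,p,117),1),np.round(atz(im,p,75),1))
print(proj(im,[[499,116,117],[499,116,75]]))
E
```

```text
273 290 193 229 281.82838983050846 208.9427966101695
[493.1 137.3 117. ] [491.8 128.4  75. ]
[505.9 106.  117. ] [506.9  91.4  75. ]
[[281.27728702 217.84985813]
 [281.01163145 205.24103838]]
```

View pics/w9z.png

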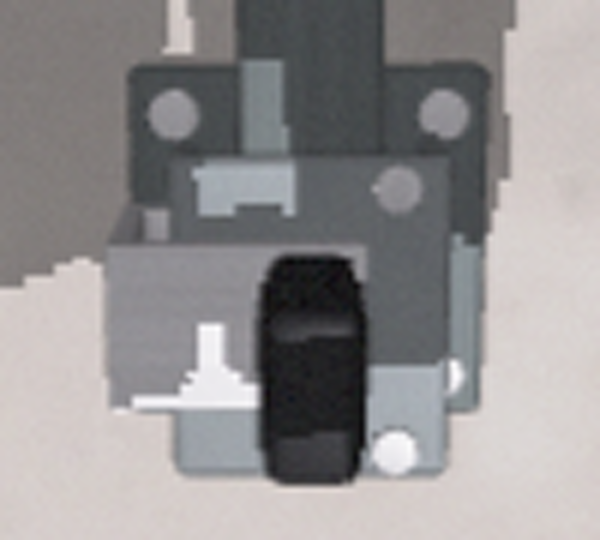

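```bash
python3 -m handwheel '[[[0,0,0],[0.05,0.23,3],6],[[0,0,0],[0,0,4],6],[[0,0,0],[0,0,3],6],[[0,0,0],[0,0,1.5],6],[[0,0,0],[0,0,0.8],6],[[0,0,0],[0,0,0],6],[[0,0,0],[0,0,0],3],[[0,0,0],[0,0,0],2],[[0,0,0],[0,0,0],1],[[0,0,0],[0,0,0],0.8],[[0,0,0],[0,0,0],0.8],[[0,0,0],[0,0,0],0.8],[[0,0,0],[0,0,0],0.8],[[0,0,0],[0,0,0],0.8]]' 35
python3 - <<'E'
from h import *
im=wimg();save(im,'w10.png')
to([480,117,93],yaw=-.037+np.pi/2)
E
```

```text
time: 19.5
eef_pos: [499.1, 117.2, 93.3]
ee_rot: [[0.038, 0.999, -0.0], [0.999, -0.038, 0.0], [-0.0, -0.0, -1.0]]
wrist_force: [-1.5, 0.2, 2.5]
width: 13.9
t 19.55 pos [499.1 117.2  93.3] F [-2.4  1.1  1.8] w 13.7
turn [-0.0001  0.     -0.001 ] shift after turn cm [-0.09 -1.91  0.03] before [-0.09 -1.91  0.03]
```

View pics/w10.png

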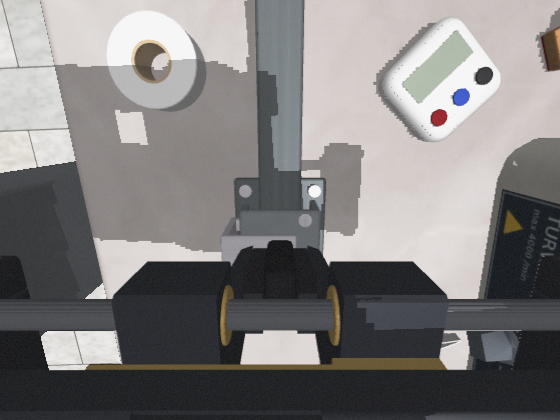

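Tab gripped (13.7 mm). Pull along tool −y.

```bash
python3 -m handwheel '[[[0,0,0],[0,-0.4,0],0.8],[[0,0,0],[0,-0.5,0],0.8],[[0,0,0],[0,-0.5,0],0.8],[[0,0,0],[0,-0.4,0],0.8],[[0,0,0],[0,-0.15,0],0.8],[[0,0,0],[0,0,0],0.8],[[0,0,0],[0,0,0],0.8]]' 50
python3 - <<'E'
from h import *
to([480,117,93],yaw=-.037+np.pi/2)
E
```

```text
time: 20.25
eef_pos: [480.5, 117.9, 93.5]
ee_rot: [[0.038, 0.999, 0.003], [0.999, -0.038, 0.0], [0.0, 0.003, -1.0]]
wrist_force: [7.8, 0.9, -3.5]
width: 13.6
t 20.25 pos [480.5 117.9  93.5] F [ 7.8  0.9 -3.5] w 13.6
turn [ 0.0034 -0.0002 -0.0012] shift after turn cm [-0.09 -0.04  0.05] before [-0.09 -0.05  0.05]
```

```bash
python3 -m handwheel '[[[0,-0.01,0],[0.04,0,-0.18],0.8],[[0,-0.02,0],[0.085,0,-0.356],0.8],[[0,-0.02,0],[0.085,0,-0.356],0.8],[[0,-0.02,0],[0.085,0,-0.356],0.8],[[0,-0.02,0],[0.085,0,-0.356],0.8],[[0,0,0],[0,0,0],0.8]]' 50
cat > arc.py <<'E'
from h import *
s=get_state();p=np.array(s['eef_pos']);R=np.array(s['ee_rot'])
th=np.arctan2(-R[1,2],-R[2,2])
r0=np.array([-178,41.5])
e=[r0[0]*np.cos(th)+r0[1]*np.sin(th), -r0[0]*np.sin(th)+r0[1]*np.cos(th)]
print('tilt',th,'expected y,z',np.round([117.9+e[0]+178,52+e[1]],1),'got',np.round(p,1),'F',np.round(s['wrist_force'],1),'T',np.round(s['wrist_torque'],2),'w',s['width'],np.round(s['joints'],2),s['time'])
E
python3 arc.py
```

```text
time: 20.85
eef_pos: [480.8, 122.4, 109.7]
ee_rot: [[0.037, 0.999, 0.0], [0.995, -0.037, -0.091], [-0.09, 0.004, -0.996]]
wrist_force: [7.5, -0.8, -2.8]
width: 13.6
tilt 0.09067431968259325 expected y,z [122.4 109.4] got [480.8 122.4 109.7] F [ 7.5 -0.8 -2.8] T [-0.15 -1.27  0.11] w 13.559331467037381 [ 0.06  0.43  1.74 -0.11  0.98  0.16] 20.85
```

```bash
python3 -m handwheel '[[[0,-0.02,0],[0.085,0,-0.356],0.8],[[0,-0.02,0],[0.085,0,-0.356],0.8],[[0,-0.02,0],[0.085,0,-0.356],0.8],[[0,-0.02,0],[0.085,0,-0.356],0.8],[[0,-0.02,0],[0.085,0,-0.356],0.8],[[0,-0.02,0],[0.085,0,-0.356],0.8],[[0,-0.02,0],[0.085,0,-0.356],0.8],[[0,-0.02,0],[0.085,0,-0.356],0.8],[[0,-0.02,0],[0.085,0,-0.356],0.8],[[0,-0.02,0],[0.085,0,-0.356],0.8],[[0,-0.02,0],[0.085,0,-0.356],0.8],[[0,-0.02,0],[0.085,0,-0.356],0.8],[[0,-0.02,0],[0.085,0,-0.356],0.8],[[0,-0.02,0],[0.085,0,-0.356],0.8],[[0,-0.02,0],[0.085,0,-0.356],0.8],[[0,0,0],[0,0,0],0.8],[[0,0,0],[0,0,0],0.8]]' 50
python3 arc.py
python3 - <<'E'
from h import *
im=wimg();save(im,'w11.png')
im=get_image('top');cv2.imwrite('pics/top11.png',cv2.resize(im['frame'][160:300,90:290],None,fx=4,fy=4,interpolation=cv2.INTER_CUBIC))
save(get_image('scene'),'scene11.png')
E
```

```text
time: 22.55
eef_pos: [481.4, 146.8, 158.1]
ee_rot: [[0.035, 0.999, -0.012], [0.924, -0.037, -0.38], [-0.38, 0.002, -0.925]]
wrist_force: [8.3, -1.0, -3.5]
width: 13.8
tilt 0.3894428620096018 expected y,z [147. 158.] got [481.4 146.8 158.1] F [ 8.3 -1.  -3.5] T [ 0.37 -1.24  0.54] w 13.81691010192909 [ 0.24  0.45  1.6  -0.4   1.22  0.44] 22.55
```

View pics/w11.png

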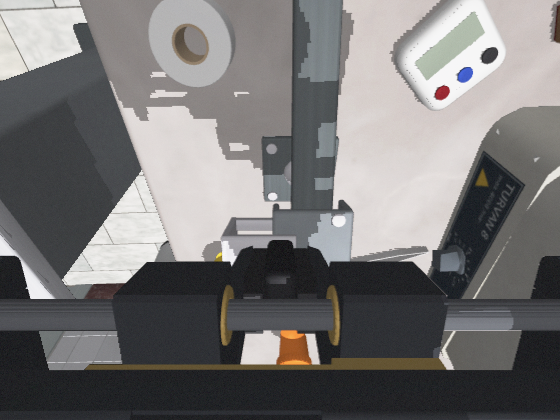

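View pics/top11.png

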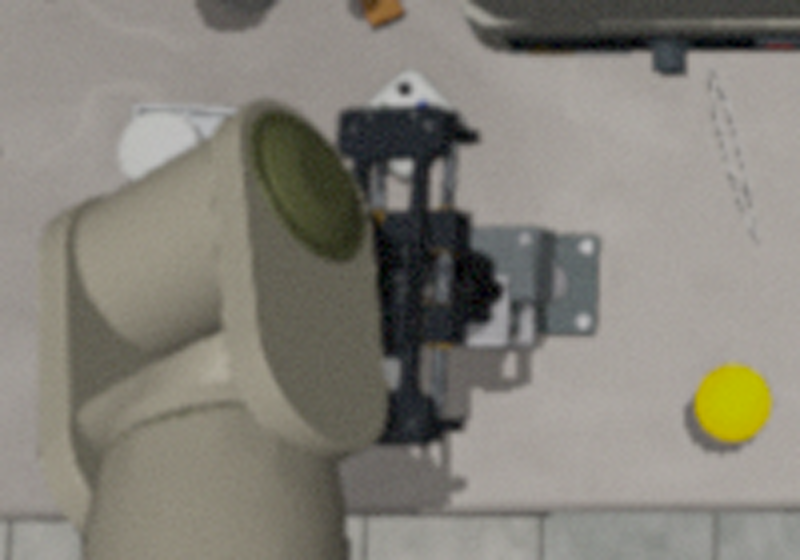

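View pics/scene11.png

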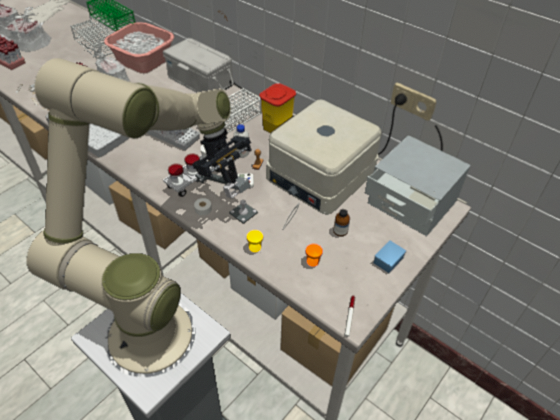

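```bash
python3 -m handwheel '[[[0,0,0],[0,0,0],0.8],[[0,0,0],[0,0,0],0.8],[[0,0,0],[0,0,0],0.8],[[0,0,0],[0,0,0],0.8],[[0,0,0],[0,0,0],0.8],[[0,0,0],[0,0,0],0.8]]' 50
python3 arc.py
python3 - <<'E'
from h import *
im=get_image('scene');cv2.imwrite('pics/scene12.png',cv2.resize(im['frame'][110:230,140:290],None,fx=5,fy=5,interpolation=cv2.INTER_CUBIC))
E
```

```text
time: 23.3
eef_pos: [481.4, 146.8, 158.0]
ee_rot: [[0.035, 0.999, -0.012], [0.924, -0.037, -0.379], [-0.38, 0.003, -0.925]]
wrist_force: [7.6, 0.2, -3.2]
width: 13.5
tilt 0.38919511277939584 expected y,z [147.  157.9] got [481.4 146.8 158. ] F [ 7.6  0.2 -3.2] T [ 0.4  -1.23  0.45] w 13.51020988444308 [ 0.24  0.45  1.6  -0.4   1.22  0.44] 23.3
```

View pics/scene12.png

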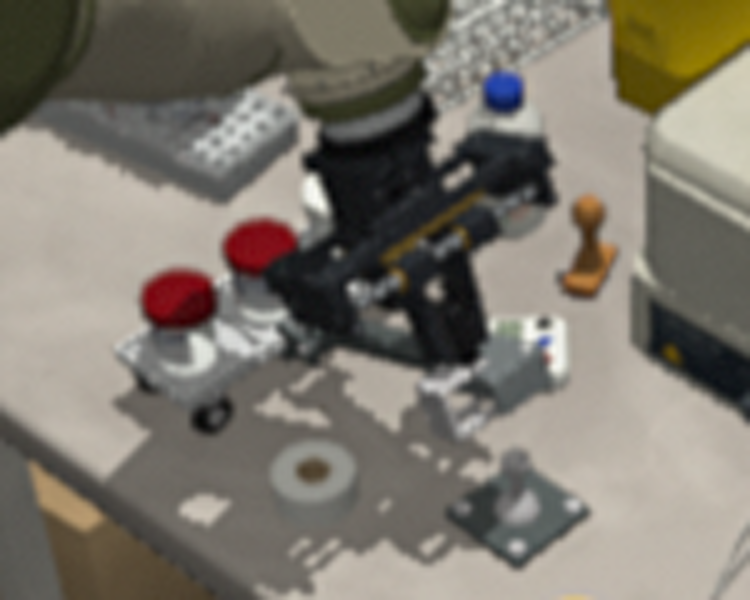

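The ball is bare, the tongue is raised in the grip, and both red-lidded cups stand in their bays. I'm handing in.

```bash
python3 -c "
from h import *
print(hand_in())"
```

```text
the job is handed in; nothing more can be done
None
```

The job is done and handed in at about 23 s of the 70 s allowed; it returned no verdict.

- **Cups:** I stood one red-lidded cup in the middle bay and the other in the near bay. The wrist camera showed both upright inside the ribs, in line with the white-lidded cup in the far bay. The middle cup measured about 2 mm off its bay centre, within the camera's accuracy. I judged the near cup only by eye after placing it.
- **Hitch:** I gripped the latch tab and pulled it about 18.6 mm toward the robot. The force was 7.8 N, as expected from the spring. I then lifted the tongue along its hinge arc to a tilt of 0.389 rad, which puts the coupler about 68 mm above where it sat.
- **Last checks:** Over the final 0.75 s the pose did not drift by more than 0.1 mm. The grip stayed at about 13.5 mm on the tab, with a 50 N grip force set. The scene picture shows the bare ball and both placed cups standing. I saw no other items on the bench disturbed. The top and wrist cameras put the trolley 2–3 mm apart; I relied mainly on the wrist camera.

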